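# Close the battery door of a shop lamp

### The job

Close the battery bay of the cordless lamp base: with your fingertips fold the sprung orange door over until it lies flat and, still pressing it down, push it along until its tongue is tucked fully home beneath the black lip, so that the door stays shut when you let go. Only push on the door's outer face: do not touch its inside (the side towards the batteries), do not lift the lamp base or shove it along by more than a small shift, and leave the carton, the lamp shade and the screwdriver where they are.

Things in the scene. Friction and masses are not known exactly. Their poses are not given: they have to be found in the camera images.
- lamp_base: White lamp base, loose, about 1.8 kg, 190 (x) x 130 (y) x 44 high; origin: centre of its underside. Its +x runs from the door's hinge towards the black lip, z up. Battery bay in its top: x -62..+45, y -37..+37, 26 deep, with four green cells. An aluminium collar, 34 wide, 14 high, stands on top at x = +80. Base top and the shut door's face are both 44 mm above the counter.
- door (a joint): Angle of the orange door about its hinge in rad: 0 = flat, covering the bay; it grows as the door rises, 1.57 = upright (most 1.75). A weak spring and hinge friction (under 0.05 N m) push the flat door up again to about 0.2 rad if it is let go without being tucked. The flat door rests on a firm stop at 0.
- door_slide (a joint): How far the hinge pin, and the door with it, has been slid towards the lip (base +x) in m: 0 = at the back (the start), 0.014 = fully home against a stop. It takes about 2.5 N to slide either way, and it stays where it is left. Fold first, at 0: if slid forward while open, the tongue would land on top of the lip.
- hinge_mid (a point): Middle of the hinge pin of the door, along the base's y; at the start at x = -52, z = 42 mm in the base. It moves with the slide.
- press_spot (a point): Point on the outer face of the orange door (the face that looks up when shut), on its centre line 42 mm from the hinge: a good place to push. Door axes: x from hinge to tongue, y along the hinge, z out of the outer face. The door is 76 long (2 to 78 mm from the hinge), 64 wide, 4 thick, its outer face 2 mm above the hinge axis.
- ramp_step (a point): Top of the step of the black thumb ramp on the door's outer face, 56 mm from the hinge. The ramp, 44 mm wide, runs from 56 to 68 mm: its side towards the hinge is a 3 mm step that a fingertip can push against towards the lip; the other side slopes down.
- tongue_tip (a point): Middle of the free edge of the door's tongue, 92 mm from the hinge. The tongue is 36 wide and 3 thick, reaches 14 mm beyond the orange door panel, and its top is 2 mm lower than the door's face.
- lip_edge (a point): Middle of the lower front edge (towards the hinge) of the black lip, a fixed plate on the base, 80 wide, 22 along x, 4 thick, its underside 43.5 mm above the counter and 1.5 mm above the tongue's top when the door is flat. With the slide at 0 the flat tongue ends 3 mm short of this edge; fully home it is 11 mm beneath the lip.
- door_inside: Grey lining on the inside of the door (62 wide, 74 long), the side towards the batteries; the fingers must not touch it. Origin on the hinge axis, axes as for the door.
- bulb_carton: Bystander: brown bulb carton, 62 x 62 x 105 high, loose, beside the lamp base; origin at the centre of its underside.
- shade: Bystander: aluminium cone shade standing on its wide end, 104 mm across, 105 high with its black cap, loose, on the other side of the lamp base; origin at the centre of its underside.
- screwdriver: Bystander: red-handled screwdriver, about 200 mm long, 26 high, lying along its x beyond the lip end of the base; origin on the counter below its middle.
Things that resemble listed ones, but are neither listed nor needed, are in the scene too. Several things have the shape of the lamp_base; the one meant has the colours described above.

How it is judged:
By the outcome, as a careful person would: the job done as asked, in the order asked, and still so for the second after the job is handed in, with the robot touching nothing.
It also fails if it takes over 35 s, if anything falls off the work surface, if the arm or the gripper's body presses on something with over 40 N, if the wrist force passes 120 N, or if a joint passes its speed limit or range.

### The arm

A 6-joint arm with a two-finger parallel gripper is mounted at the origin on the work surface. World frame = base frame: x ahead of the robot, y to its left, z up, the work surface at z = 0. Lengths are in m, angles in degrees, forces in N, time in s.
With the tool pointing down it reaches from about 0.375 to 0.9 m from the base axis. Payload 3.1 kg.
Tool frame: the origin (TCP) lies at the very end of the fingers, on their centre line; the grasp point (between the pads) lies 19 mm behind it; z points along the fingers, y is the line along which they close (so a half turn about z gives the same grasp; the last joint's range is limited). The gripper opens to 87 mm and grips with 3 to 60 N. Pads are 19 mm wide; open, the fingers measure 117 mm over their backs; the gripper's body (75 mm by 190 mm) begins 51 mm behind the grasp point.
Start: joints at [-84.826, 30.224, 82.088, -0, 67.689, -10.227], TCP at [0.166, -0.603, 0.223] pointing down, gripper open.
Joint ranges: [-176.69, 176.69], [-43.24, 126.21], [12.49, 139.97], [-82, 262], [0, 151.66], [-163.58, 163.58]. Speed limits (degrees/s): [159.86, 159.86, 180, 180, 180, 180].

### API

Orientations are given as a 3x3 rotation matrix whose columns are the frame's x, y, z axes.
In Python, from rig import readout, cams, bot gives the robot as it stands.
- The arm moves only by the shell command python3 -m inch 'ROWS'. ROWS is JSON, a list of rows, each a list of 5 numbers: the shift along the world's x, y, z in cm, then the turn about the world's z in degrees, then the finger opening in cm, from 0 to 8.7. In form: [[dx, dy, dz, twist, fingers], ...]. A call has 1 to 10 rows; each row is the pose to reach, as a shift and turn from the pose commanded when the call began; what a row does not reach only later rows make up. A row lasts 1/12 s, in which the tool goes at most 41.7 mm and 7.16 degrees, less where a joint would pass 70% of its speed; a pose out of reach is approached as far as the arm can. A call with a gripper value outside its range is refused whole. The fingers move at their own pace and stop on an object; the grip force is fixed at half the most. Time passes only in rows, so rows that repeat a pose let the fingers close. It gives the time, the measured TCP pose, the force, the opening and the grip force at its end, in the units of the state.
- readout.read_state(): the state, without advancing time (a new reading comes with each control period).
- cams.capture(name): name is "scene" or "top"; returns a dict with "image" (480x640x3 uint8, blue, green, red), "intrinsics" (3x3 intrinsics, pixels), "xyz" and "rotation" of the camera in the world. Camera axes: x right, y down, z forward; pixel columns grow to the right and rows downward; lengths in m; the calibration is good to about 2 mm. A picture is of the moment at which its call begins. There is no depth.
- bot.hand_in(): hands the job in; it is judged then, once.
The state is a dict: "time_s": time; "joint_positions": joint angles; "qvel": joint speeds; "tau": joint torques, N m; "position": TCP position; "tcp_rot": TCP orientation; "force": force on the tool from outside, world axes, zero at the start; "moment": the same for the moment, N m; "opening": opening from 0.0 (shut) to 1.0 (fully open); "grasp_force": force on a finger pad.
Only numpy, scipy, OpenCV 4.12 (cv2) and the standard library are available. Lean on these libraries where they do the work, as an engineer would, in place of code of your own. Each camera call takes 0.05 s, during which the arm holds its last target. There are 200 camera calls.

## Working session

There is one attempt and no reset: what is moved stays moved. The work goes in short steps, Python scripts to look and compute and a shell command to move; the robot and the scene stay as the last step left them, time stands still between calls to the robot, and variables do not carry over. Pictures are saved under pics/ and viewed, at most 10 in all, crops included, and the job is handed in when it is done.

```bash
mkdir -p pics; python3 - <<'E'
from rig import readout,cams
import cv2,numpy as np
for n in("scene","top"):
    c=cams.capture(n);cv2.imwrite(f"pics/{n}0.png",c["image"]);print(n,c["intrinsics"],c["xyz"],c["rotation"])
print(readout.read_state())
E
```

```text
scene [[512.64425778   0.         321.05335271]
 [  0.         512.64425778 250.91152165]
 [  0.           0.           1.        ]] [1.18860292 0.06032101 0.94378344] [[ 0.04954021  0.83560499 -0.54709238]
 [ 0.99871378 -0.04736561  0.01809119]
 [-0.01079627 -0.54728494 -0.83687671]]
top [[455.59733574   0.         325.523676  ]
 [  0.         455.59733574 241.94691915]
 [  0.           0.           1.        ]] [0.44190956 0.08175664 1.09991609] [[-0.02685473 -0.98486367  0.17123778]
 [-0.99944714  0.02981169  0.01471968]
 [-0.01960177 -0.17074782 -0.98511977]]
{'time_s': 0.1, 'joint_positions': array([-8.48253206e+01,  3.02743019e+01,  8.21484187e+01,  1.11853519e-03,
        6.76882434e+01, -1.02268806e+01]), 'qvel': array([-0.04589049, -0.03499389, -0.24796024,  0.05679082,  0.12612787,
        0.04748846]), 'tau': array([ 4.64560162e-05, -4.40985918e+01, -1.77150822e+01,  6.33730413e-02,
        5.33934811e-02, -3.80114500e-05]), 'position': array([ 0.16596793, -0.60189047,  0.22166585]), 'tcp_rot': array([[ 9.64090175e-01,  2.65575056e-01, -1.56687630e-04],
       [ 2.65574856e-01, -9.64088310e-01,  1.93042254e-03],
       [ 3.61611361e-04, -1.90271370e-03, -9.99998124e-01]]), 'force': array([-0.07940721,  0.38400858, -0.13314176]), 'moment': array([ 0.00428069, -0.05310019, -0.02037709]), 'grasp_force': 0.0, 'opening': 0.9999318707334648}
```

View pics/scene0.png

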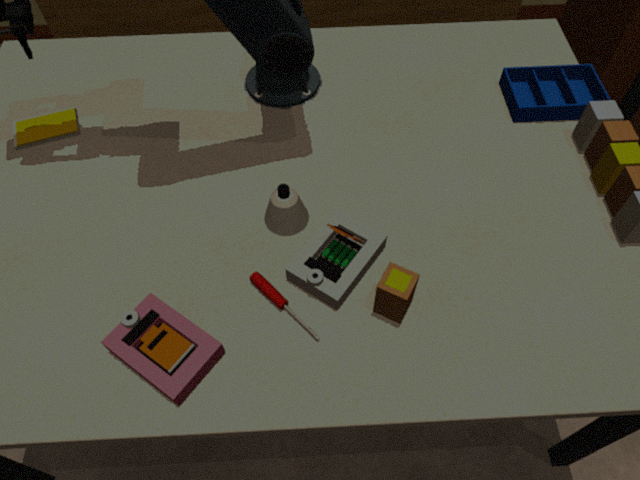

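View pics/top0.png

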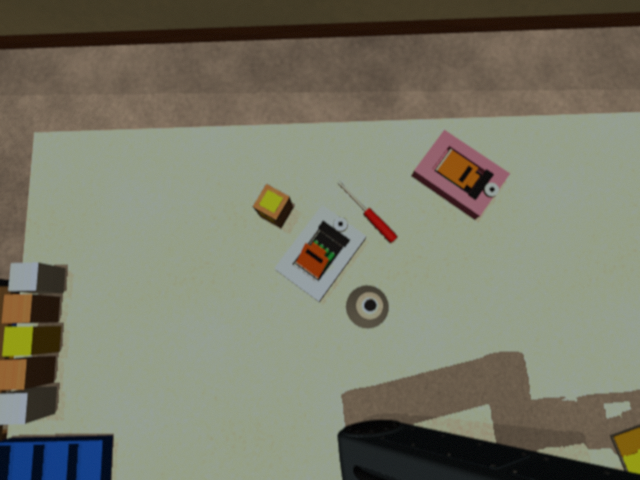

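The scene picture shows two candidates: the white base at (337,262), with its door open and green cells visible, and a pink one at (163,348) with its door shut. In the top view they are at (322,255) and (460,175). White, an orange open door and green cells fit the description. I'll confirm with an enlarged crop.

```bash
python3 - <<'E'
import cv2,numpy as np
a=cv2.imread("pics/top0.png")[190:310,250:410];b=cv2.imread("pics/scene0.png")[210:330,240:400+40]
a=cv2.resize(a,None,fx=4,fy=4,interpolation=cv2.INTER_CUBIC);b=cv2.resize(b,None,fx=4,fy=4,interpolation=cv2.INTER_CUBIC)
b=b[:, :800];cv2.imwrite("pics/c1.png",a);cv2.imwrite("pics/c2.png",b)
E
cat > h.py <<'E'
import numpy as np,cv2
from rig import cams
def ray(c,u,v):
    d=c["rotation"]@np.linalg.solve(c["intrinsics"],[u,v,1.]);return np.array(c["xyz"]),d/np.linalg.norm(d)
def onz(c,u,v,z):
    o,d=ray(c,u,v);return o+d*(z-o[2])/d[2]
def proj(c,p):
    q=c["intrinsics"]@(np.array(c["rotation"]).T@(np.array(p)-c["xyz"]));return q[:2]/q[2]
E
```

```text
(no output)
```

View pics/c1.png

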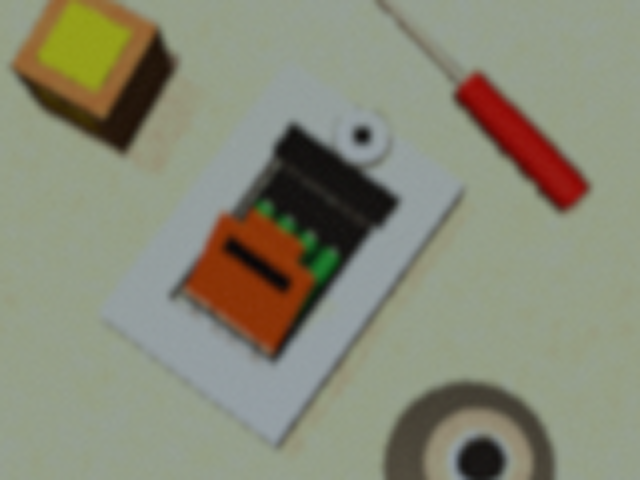

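View pics/c2.png

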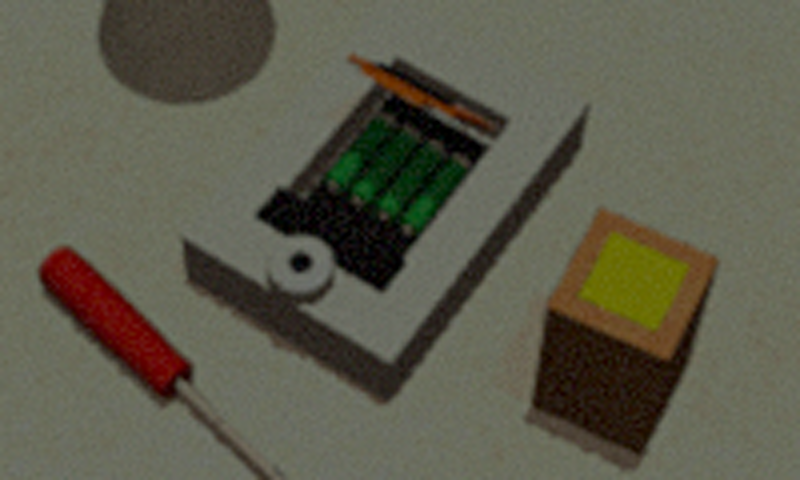

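The crops confirm it: the white base has the orange door standing open, the outer face with its ramp towards the top camera and robot, the black lip towards the collar, and green cells. Now I'll compute its pose.

```bash
python3 - <<'E'
from h import *
T=cams.capture("top");S=cams.capture("scene")
t=[np.array(p)/4+[250,190] for p in [(103,313),(277,445),(463,190),(290,65)]]
P=np.array([onz(T,*p,.044) for p in t]);print(P.round(4))
s=[np.array(p)/4+[240,210] for p in [(185,240),(395,365),(587,105)]]
Q=np.array([onz(S,*p,.044) for p in s]);print("scene: lipR lipL hingeL",Q.round(4))
print(np.linalg.norm(P-np.roll(P,-1,0),axis=1))
# fit: combine
loc=np.array([[-95,65],[-95,-65],[95,-65],[95,65],[95,-65],[95,65],[-95,65]])/1000
W=np.vstack([P,Q])[:,:2]
for L,w in((loc[:4],W[:4]),(loc,W)):
    a=L-L.mean(0);b=w-w.mean(0);th=np.arctan2((a[:,0]*b[:,1]-a[:,1]*b[:,0]).sum(),(a*b).sum())
    R=np.array([[np.cos(th),-np.sin(th)],[np.sin(th),np.cos(th)]]);c=w.mean(0)-R@L.mean(0)
    print("c",c,"th",np.degrees(th),"res mm",((w-c-L@R.T)*1e3).round(1).tolist())
ex=np.r_[R[:,0],0];ey=np.r_[R[:,1],0];C=np.r_[c,0]
# collar
o,d=ray(T,*(np.array([362,135])/4+[250,190]));print("collar base coords",((onz(T,*(np.array([362,135])/4+[250,190]),.058)-C)@np.c_[ex,ey]))
# door angle: predict px
for ang in np.arange(.8,1.8,.1):
    f=lambda x,y,z:C+ex*(-.052+x*np.cos(ang)-z*np.sin(ang))+ey*y+np.array([0,0,.042+x*np.sin(ang)+z*np.cos(ang)])
    print(round(ang,1),[ ((proj(T,f(*q))-[250,190])*4).round().tolist() for q in((.092,0,0),(.078,.032,.002),(.078,-.032,.002))],[((proj(S,f(*q))-[240,210])*4).round().tolist() for q in ((.092,0,0),)])
E
```

```text
[[0.5667 0.2154 0.044 ]
 [0.4874 0.1157 0.044 ]
 [0.6332 0.0026 0.044 ]
 [0.7121 0.1024 0.044 ]]
scene: lipR lipL hingeL [[0.643  0.0062 0.044 ]
 [0.7207 0.1087 0.044 ]
 [0.571  0.2216 0.044 ]]
[0.12734298 0.18447361 0.12718123 0.18410137]
c [0.59984157 0.10903041] th -38.00538299680992 res mm [[1.7, -3.4], [2.5, -0.6], [-1.5, 3.3], [-2.7, 0.7]]
c [0.60273339 0.11124577] th -37.39624719883765 res mm [[-0.1, -5.2], [-0.4, -1.6], [-5.5, 0.7], [-5.6, -2.8], [4.3, 4.3], [3.0, 3.5], [4.3, 1.0]]
collar base coords [ 0.0799398  -0.00189761]
0.8 [[289.0, 212.0], [231.0, 197.0], [324.0, 264.0]] [[373.0, 111.0]]
0.9 [[281.0, 220.0], [224.0, 204.0], [318.0, 271.0]] [[381.0, 94.0]]
1.0 [[273.0, 229.0], [217.0, 212.0], [311.0, 280.0]] [[389.0, 78.0]]
1.1 [[264.0, 240.0], [209.0, 221.0], [303.0, 289.0]] [[398.0, 61.0]]
1.2 [[255.0, 251.0], [201.0, 231.0], [296.0, 299.0]] [[408.0, 46.0]]
1.3 [[245.0, 263.0], [193.0, 241.0], [287.0, 309.0]] [[418.0, 30.0]]
1.4 [[235.0, 276.0], [184.0, 252.0], [279.0, 320.0]] [[428.0, 16.0]]
1.5 [[224.0, 290.0], [175.0, 263.0], [271.0, 332.0]] [[438.0, 2.0]]
1.6 [[214.0, 304.0], [167.0, 275.0], [262.0, 344.0]] [[448.0, -10.0]]
1.7 [[204.0, 318.0], [158.0, 287.0], [254.0, 355.0]] [[457.0, -21.0]]
```

```bash
python3 -m inch '[[39,75,-2,37,0],[39,75,-2,37,0],[39,75,-2,37,0],[39,75,-2,37,0],[39,75,-2,37,0],[39,75,-2,37,0],[39,75,-2,37,0],[39,75,-2,37,0],[39,75,-2,37,0],[39,75,-2,37,0]]'
```

```text
time_s: 1.03
position: [0.3586, -0.2311, 0.2128]
tcp_rot: [[0.611, 0.792, 0.0], [0.792, -0.611, -0.0], [0.0, 0.0, -1.0]]
force: [0.8, -0.1, -0.1]
opening: 0.332
grasp_force: 0.0
```

```bash
python3 -m inch '[[19,37,-1,0,0],[19,37,-1,0,0],[19,37,-1,0,0],[19,37,-1,0,0],[19,37,-1,0,0],[19,37,-1,0,0],[19,37,-1,0,0],[19,37,-1,0,0],[19,37,-1,0,0],[19,37,-1,0,0]]'; python3 - <<'E'
from h import *
from rig import readout
T=cams.capture("top");S=cams.capture("scene");st=readout.read_state();print(st["position"],st["force"],st["opening"])
print(proj(T,st["position"]),proj(S,st["position"]))
a=T["image"][180:320,240:420];b=S["image"][180:320,260:440]
cv2.imwrite("pics/d.png",cv2.resize(np.vstack([b]),None,fx=4,fy=4,interpolation=cv2.INTER_CUBIC))
E
```

```text
time_s: 1.87
position: [0.5486, 0.1393, 0.2026]
tcp_rot: [[0.61, 0.793, -0.0], [0.793, -0.61, -0.0], [-0.0, -0.0, -1.0]]
force: [1.0, -0.9, 0.3]
opening: 0.007
grasp_force: 0.0
[0.55087059 0.14217722 0.20265477] [ 0.30392629 -0.24048869 -0.456394  ] 0.004805784279354908
[302.46518648 265.99859263] [351.77091651 181.636831  ]
```

View pics/d.png

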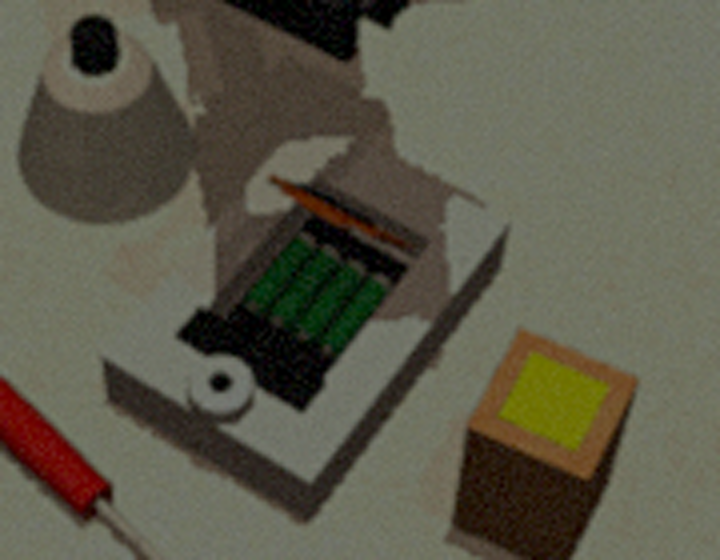

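```bash
python3 -m inch '[[0.4,0.5,-4,0,0],[0.4,0.5,-8,0,0],[0.4,0.5,-11,0,0],[0.4,0.5,-12,0,0],[0.4,0.5,-12,0,0]]'; python3 - <<'E'
from h import *
from rig import readout
T=cams.capture("top");S=cams.capture("scene");st=readout.read_state();print(st["position"],st["force"],st["opening"])
print((proj(S,st["position"])-[290,180])*6)
b=S["image"][180:280,290:410]
cv2.imwrite("pics/e.png",cv2.resize(b,None,fx=6,fy=6,interpolation=cv2.INTER_CUBIC))
E
```

```text
time_s: 2.38
position: [0.5496, 0.1413, 0.08]
tcp_rot: [[0.611, 0.792, -0.007], [0.792, -0.611, -0.001], [-0.005, -0.005, -1.0]]
force: [0.0, 0.5, 0.9]
opening: 0.007
grasp_force: 0.0
[0.55292446 0.14158256 0.08350228] [-0.16630419  0.21126404  0.01826648] 0.008418488055417239
[355.9171347  240.76036992]
```

View pics/e.png

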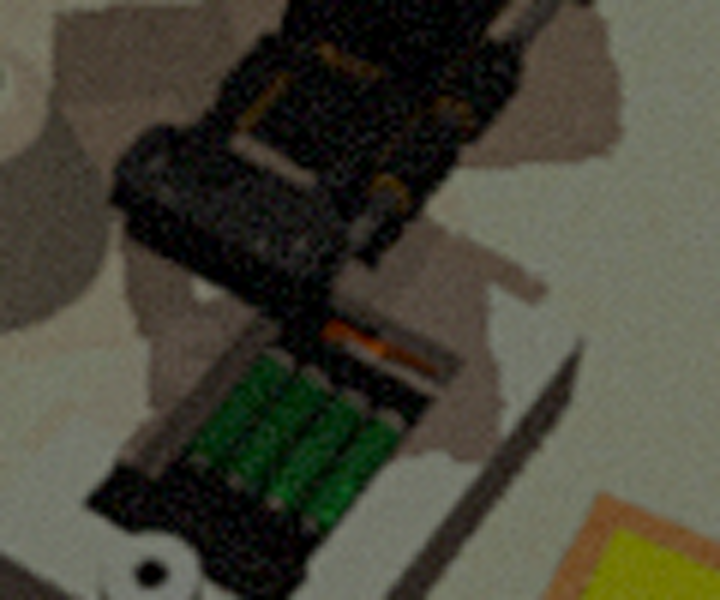

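```bash
python3 -m inch '[[0.6,0.3,0,0,0],[1.0,0,0,0,0],[1.3,-0.2,0,0,0],[1.5,-0.4,0,0,0],[1.5,-0.4,0,0,0]]'; python3 - <<'E'
from rig import readout
import time
st=readout.read_state();print(st["position"],st["force"],st["moment"])
E
```

```text
time_s: 2.9
position: [0.5685, 0.1375, 0.0836]
tcp_rot: [[0.611, 0.792, 0.002], [0.792, -0.611, -0.0], [0.001, 0.002, -1.0]]
force: [0.2, 0.3, 0.0]
opening: 0.007
grasp_force: 0.0
[0.56850917 0.13751433 0.08356896] [0.23943038 0.3051232  0.01525226] [-0.03855136 -0.00752277  0.03814416]
```

```bash
python3 -m inch '[[0.3,-0.25,-0.15,0,0],[0.6,-0.45,-0.4,0,0],[0.8,-0.6,-0.6,0,0],[1.0,-0.8,-0.9,0,0],[1.3,-1.0,-1.3,0,0],[1.5,-1.1,-1.7,0,0],[1.7,-1.3,-2.1,0,0],[1.8,-1.4,-2.5,0,0],[1.8,-1.4,-2.5,0,0]]'; python3 - <<'E'
from h import *
S=cams.capture("scene")
b=S["image"][180:280,290:410]
cv2.imwrite("pics/f.png",cv2.resize(b,None,fx=6,fy=6,interpolation=cv2.INTER_CUBIC))
E
```

```text
time_s: 3.65
position: [0.585, 0.1237, 0.0566]
tcp_rot: [[0.61, 0.792, -0.001], [0.792, -0.61, -0.0], [-0.001, -0.001, -1.0]]
force: [0.2, 0.4, -0.2]
opening: 0.009
grasp_force: 0.0
```

View pics/f.png

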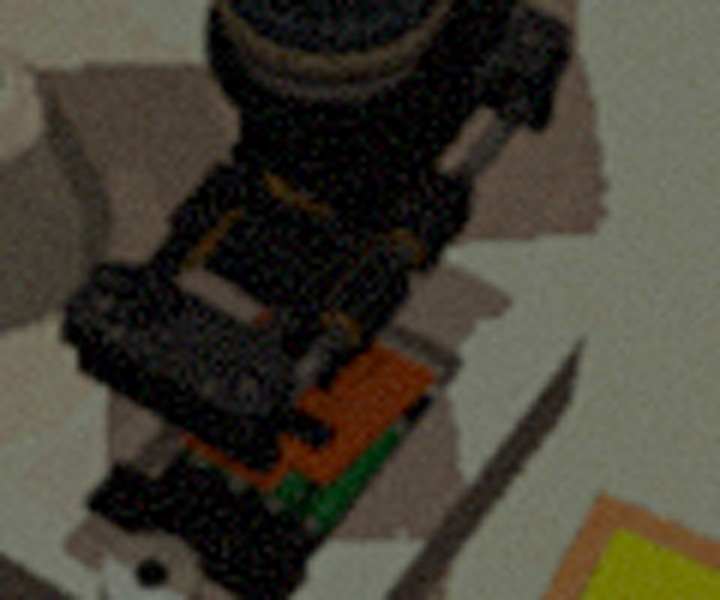

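The picture shows the door folding, with its outer face now up (orange around (370,410)) and the finger behind the ramp. I'll keep going down.

```bash
python3 -m inch '[[0.1,-0.1,-0.4,0,0],[0.2,-0.1,-0.8,0,0],[0.2,-0.2,-1.1,0,0],[0.2,-0.2,-1.2,0,0],[0.2,-0.2,-1.25,0,0],[0.2,-0.2,-1.3,0,0],[0.2,-0.2,-1.3,0,0]]'
```

```text
time_s: 4.28
position: [0.5873, 0.122, 0.0447]
tcp_rot: [[0.61, 0.792, 0.0], [0.792, -0.61, -0.0], [0.0, 0.0, -1.0]]
force: [0.7, -0.5, -0.8]
opening: 0.008
grasp_force: 0.1
```

```bash
python3 -m inch '[[0,0,-0.05,0,0],[0,0,-0.1,0,0],[0,0,-0.15,0,0],[0,0,-0.15,0,0],[0,0,-0.15,0,0]]'
```

```text
time_s: 4.7
position: [0.5873, 0.122, 0.0442]
tcp_rot: [[0.61, 0.792, 0.001], [0.792, -0.61, -0.0], [0.0, 0.0, -1.0]]
force: [-0.9, -0.1, 6.2]
opening: 0.01
grasp_force: 3.1
```

```bash
python3 -m inch '[[0.16,-0.12,0,0,0],[0.32,-0.24,0,0,0],[0.48,-0.37,0,0,0],[0.63,-0.49,0,0,0],[0.63,-0.49,0,0,0]]'
```

```text
time_s: 5.12
position: [0.5933, 0.1174, 0.0441]
tcp_rot: [[0.61, 0.792, -0.0], [0.792, -0.61, 0.0], [0.0, -0.001, -1.0]]
force: [-1.5, 0.8, 6.7]
opening: 0.007
grasp_force: 3.4
```

```bash
python3 -m inch '[[0.16,-0.12,0,0,0],[0.32,-0.24,0,0,0],[0.48,-0.37,0,0,0],[0.48,-0.37,0,0,0]]'; python3 -m inch '[[0.16,-0.12,0,0,0],[0.32,-0.24,0,0,0],[0.48,-0.37,0,0,0],[0.48,-0.37,0,0,0]]'
```

```text
time_s: 5.45
position: [0.598, 0.1137, 0.0441]
tcp_rot: [[0.61, 0.792, -0.0], [0.792, -0.61, 0.0], [0.0, -0.001, -1.0]]
force: [-0.6, 0.7, 7.3]
opening: 0.004
grasp_force: 3.4
time_s: 5.78
position: [0.6014, 0.1109, 0.044]
tcp_rot: [[0.611, 0.792, -0.003], [0.792, -0.611, 0.002], [-0.001, -0.004, -1.0]]
force: [-3.7, 2.6, 8.2]
opening: 0.003
grasp_force: 4.0
```

```bash
python3 -m inch '[[0.16,-0.12,0,0,0],[0.32,-0.24,0,0,0],[0.32,-0.24,0,0,0],[0.32,-0.24,0,0,0]]'; python3 -m inch '[[0.16,-0.12,0,0,0],[0.32,-0.24,0,0,0],[0.32,-0.24,0,0,0],[0.32,-0.24,0,0,0]]'
```

```text
time_s: 6.12
position: [0.6046, 0.1084, 0.044]
tcp_rot: [[0.61, 0.792, -0.003], [0.792, -0.61, 0.001], [-0.001, -0.003, -1.0]]
force: [-2.6, 2.5, 7.6]
opening: 0.008
grasp_force: 3.8
time_s: 6.45
position: [0.6079, 0.1059, 0.0439]
tcp_rot: [[0.61, 0.792, -0.003], [0.792, -0.61, 0.001], [-0.001, -0.003, -1.0]]
force: [-5.1, 2.8, 8.0]
opening: 0.007
grasp_force: 3.6
```

```bash
python3 - <<'E'
from h import *
S=cams.capture("scene")
b=S["image"][210:310,270:390]
cv2.imwrite("pics/g.png",cv2.resize(b,None,fx=6,fy=6,interpolation=cv2.INTER_CUBIC))
E
```

```text
(no output)
```

View pics/g.png

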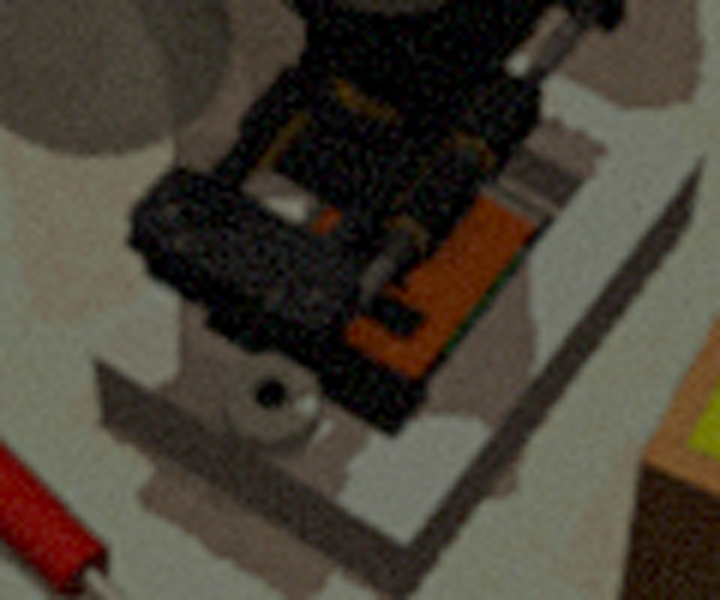

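The door is flat with the tongue going under the lip. The base corner at about (286,270) hasn't moved. I'll keep pushing until it hits the stop.

```bash
python3 -m inch '[[0.12,-0.09,0,0,0],[0.24,-0.18,0,0,0],[0.24,-0.18,0,0,0],[0.24,-0.18,0,0,0]]'
```

```text
time_s: 6.83
position: [0.6102, 0.1042, 0.0439]
tcp_rot: [[0.61, 0.792, -0.003], [0.792, -0.61, 0.001], [-0.001, -0.003, -1.0]]
force: [-3.6, 2.2, 6.6]
opening: 0.004
grasp_force: 3.5
```

```bash
python3 -m inch '[[0.08,-0.06,0,0,0],[0.16,-0.12,0,0,0],[0.16,-0.12,0,0,0],[0.16,-0.12,0,0,0]]'; python3 -m inch '[[0.08,-0.06,0,0,0],[0.16,-0.12,0,0,0],[0.16,-0.12,0,0,0],[0.16,-0.12,0,0,0]]'
```

```text
time_s: 7.17
position: [0.6105, 0.1039, 0.0437]
tcp_rot: [[0.611, 0.792, -0.006], [0.792, -0.611, 0.003], [-0.001, -0.006, -1.0]]
force: [-5.0, 4.3, 7.9]
opening: 0.008
grasp_force: 5.2
time_s: 7.5
position: [0.6106, 0.1037, 0.0436]
tcp_rot: [[0.611, 0.792, -0.009], [0.792, -0.611, 0.004], [-0.002, -0.01, -1.0]]
force: [-6.8, 6.5, 9.9]
opening: 0.007
grasp_force: 7.2
```

```bash
python3 -m inch '[[-0.2,0.15,0.05,0,0],[-0.3,0.23,0.2,0,0],[-0.35,0.27,0.5,0,0],[-0.35,0.27,2,0,0],[-0.35,0.27,5,0,0],[-0.4,0.3,9,0,0],[-6,4,13,0,0],[-10,7,15,0,0],[-14,10,15,0,0],[-16,12,15,0,0]]';python3 -m inch '[[-3,4,0,0,0],[-3,4,0,0,0],[-3,4,0,0,0],[-3,4,0,0,0]]'; python3 - <<'E'
from h import *
S=cams.capture("scene");T=cams.capture("top")
f=lambda i,s:cv2.resize(i,None,fx=s,fy=s,interpolation=cv2.INTER_CUBIC)
cv2.imwrite("pics/i.png",np.hstack([f(S["image"][210:330,260:390],3),f(T["image"][190:310,260:390],3)]))
E
```

```text
time_s: 8.33
position: [0.4861, 0.1957, 0.1892]
tcp_rot: [[0.612, 0.791, 0.004], [0.791, -0.612, 0.0], [0.003, 0.003, -1.0]]
force: [-0.5, 1.0, -0.2]
opening: 0.004
grasp_force: 0.0
time_s: 8.67
position: [0.4569, 0.2356, 0.1877]
tcp_rot: [[0.609, 0.793, 0.002], [0.793, -0.609, -0.0], [0.001, 0.002, -1.0]]
force: [-0.5, -0.3, -0.5]
opening: 0.009
grasp_force: 0.0
```

View pics/i.png

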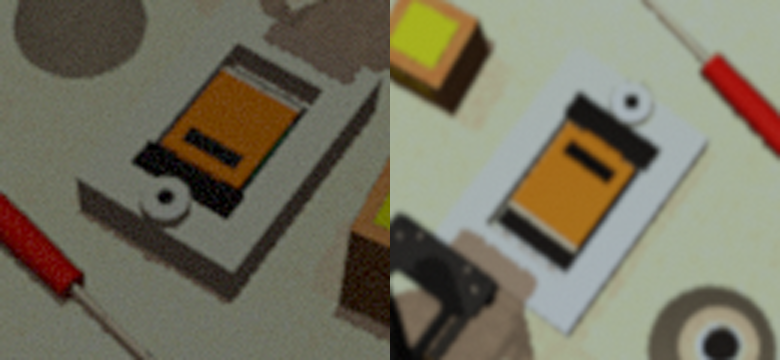

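The picture shows the door flat, the tongue hidden under the lip, and the panel right up to the lip. The base, carton, shade and screwdriver haven't moved.

```bash
python3 -c "
from rig import bot
print(bot.hand_in())"
```

```text
the job is handed in; nothing more can be done
None
```

The battery door is folded flat and pushed home until it hit its stop, and it stayed shut after I let go; the base and bystanders show no visible movement, and the job is handed in, with no verdict shown.

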